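# Return the mill balls to their tilt-out bin

### The job

On the pottery bench, pull the wide tilt-out bin open until it stops, then pour all three porcelain balls from the steel scoop into it, without touching the balls with the fingers. Leave the bin open and stand the empty scoop upright on the bench.

Things in the scene. Friction and masses are not known exactly. Their poses are not given: they have to be found in the camera images.
- wide_chest: Fixed wooden bench chest holding the wide bin: 220 wide, 160 deep, 185 high (a 130 mm wide one, as high, its handle too, is a bystander). Origin: centre of its underside; x into it; its front at x -80 faces the robot. Hinge line: along y at x = -80, z = 15 mm. With the bin at its stop, the opening between the chest's front edge and the bin board's top edge is 95 mm (x) by 178 mm (y).
- wide_bin (a joint): Tilt of the wide bin, rad: 0 shut, grows as its top comes out towards the robot, 0.62 at the stop; starts at 0 to 0.1. Hinge friction keeps it where it is left; 2 to 4 N at the handle moves it. The bin is a wooden front board 216 wide, 165 high, 12 thick, hinged along its lower edge, with an open-topped plywood box behind it, 178 wide and 104 deep inside.
- wide_bin_handle (a point): Middle of the bin's handle: dark steel bar 12 mm thick, 130 long, along y, above and in front of the board; middle 100 mm free all round. Shut, it is 205 mm above the bench, 50 mm in front of the chest. The frame tilts with the bin (shut: x into the chest, z up). In it: hinge line at x +50, z -190; board x +38 to +50, top edge z -25; box inside x +50 to +154, y -89 to +89, floor z -184 mm.
- scoop: Open steel scoop holding the balls, 131 long (x), 74 wide, 94 high, 0.18 to 0.35 kg. Origin: underside, below the carrying bar; z up; nose to its -x, at first towards the robot. Walls 42 high; the nose ramps up 20 degrees to its open edge at x -86, z 21 mm. Wooden bar along y, 20 thick (x), 18 high, 71 free, centre x 0, z 85 mm. Tipped 45 to 60 degrees nose-down it empties.
- ball_a: White porcelain mill ball, a plain sphere 28 mm in diameter, 25 g; one of three alike, all lying loose in the scoop at the start. Origin at its centre; its axes mean nothing.
- ball_b: White porcelain mill ball, a plain sphere 28 mm in diameter, 25 g; one of three alike, all lying loose in the scoop at the start. Origin at its centre; its axes mean nothing.
- ball_c: White porcelain mill ball, a plain sphere 28 mm in diameter, 25 g; one of three alike, all lying loose in the scoop at the start. Origin at its centre; its axes mean nothing.

How it is judged (in metres and radians):
On the way, in this order (a step that is already met when the one before it is completed fails the run):
1. the wide bin is pulled open to its stop, with the balls still in the scoop (value of joint wide_bin above 0.57 rad and distance between each of ball_a, ball_b, ball_c and scoop below 0.09 m), for 0.2 s.
2. all three balls have been poured into the open wide bin (value of joint wide_bin above 0.5 rad and x of ball_a in the frame of wide_bin_handle between 0.052 and 0.162 m and y of ball_a in the frame of wide_bin_handle between -0.09 and 0.09 m and z of ball_a in the frame of wide_bin_handle between -0.185 and -0.04 m and x of ball_b in the frame of wide_bin_handle between 0.052 and 0.162 m and y of ball_b in the frame of wide_bin_handle between -0.09 and 0.09 m and z of ball_b in the frame of wide_bin_handle between -0.185 and -0.04 m and x of ball_c in the frame of wide_bin_handle between 0.052 and 0.162 m and y of ball_c in the frame of wide_bin_handle between -0.09 and 0.09 m and z of ball_c in the frame of wide_bin_handle between -0.185 and -0.04 m), for 0.2 s.
At the end, for the whole second after the job is handed in: The wide bin stands open (0.5 rad or more), all three balls lie at rest inside it, and the scoop stands upright (within 10 degrees) and at rest on the bench (its underside within 15 mm of it), released (all of step 2 and linear speed of each of ball_a, ball_b, ball_c below 0.05 m/s and height (world z) of scoop between -0.01 and 0.015 m and angle between scoop's own z axis and vertical below 0.17 rad and linear speed of scoop below 0.03 m/s); the robot touches nothing.
It fails at once if the fingers touch a ball (more than 0.5 N) (contact force between the fingers and ball_a above 0.5 N or contact force between the fingers and ball_b above 0.5 N or contact force between the fingers and ball_c above 0.5 N).
It also fails if it takes over 70 s, if anything falls off the work surface, if the arm or the gripper's body presses on something with over 40 N, if the wrist force passes 120 N, or if a joint passes its speed limit or range.

### The arm

A 6-joint arm with a two-finger parallel gripper is mounted at the origin on the work surface. World frame = base frame: x ahead of the robot, y to its left, z up, the work surface at z = 0. Lengths are in mm, angles in degrees, forces in N, time in s.
With the tool pointing down it reaches from about 300 to 825 mm from the base axis. Payload 5.4 kg.
Tool frame: the origin (TCP) lies at the very end of the fingers, on their centre line; the grasp point (between the pads) lies 19 mm behind it; z points along the fingers, y is the line along which they close (so a half turn about z gives the same grasp; the last joint's range is limited). The gripper opens to 92 mm and grips with 3 to 60 N. Pads are 20 mm wide; open, the fingers measure 128 mm over their backs; the gripper's body (75 mm by 189 mm) begins 69 mm behind the grasp point.
Start: joints at [-76.324, 9.076, 91.501, -0, 79.423, -12.038], TCP at [249.459, -518.051, 214.601] pointing down, gripper open.
Joint ranges: [-166.64, 166.64], [-54.1, 131.32], [10.49, 154.53], [-73.88, 253.88], [9.74, 151.15], [-171.62, 171.62]. Speed limits (degrees/s): [147.25, 147.25, 180, 180, 180, 180].

### API

Orientations are given as a 3x3 rotation matrix whose columns are the frame's x, y, z axes.
In Python, from rig import arm, viewer, job gives the robot as it stands.
- The arm moves only by the tool drive_tool, never from a script. Its argument "moves" is a list of rows, each an object with "jaw": the closure, from -1 (fully open) to 1 (shut); "offset": the shift along the tool's x, y, z each as a share of 0.06 m, from -1 to 1, a list of three; "turn": the turn about the tool's z as a share of 6 degrees, from -1 to 1. In form: [{"jaw": jaw, "offset": [x, y, z], "turn": turn}, ...]. A call has 1 to 10 rows; each row shifts and turns the commanded pose from where the row before left it, along the tool's axes as they then stand; what a row does not reach is not made up. A row lasts 1/8 s, in which the tool goes at most 62.5 mm and 10.7 degrees, less where a joint would pass 70% of its speed; a pose out of reach is approached as far as the arm can. A call with a number of a shift or a turn outside -1 to 1 is refused whole. A call with a gripper value outside its range is refused whole. The fingers move at their own pace and stop on an object; "force" is the grip in N (left out, the last holds). Time passes only in rows, so rows that do not move let the fingers close. It gives the time, the measured TCP pose, the force, the opening and the grip force at its end, in the units of the state.
- arm.sense(): the state, without advancing time (a new reading comes with each control period).
- viewer.get_image(name): name is "side" or "top"; returns a dict with "pixels" (420x560x3 uint8, red, green, blue), "mtx" (3x3 intrinsics, pixels), "R" (3x3) and "t" (3): a world point X has camera coordinates R X + t. Camera axes: x right, y down, z forward; pixel columns grow to the right and rows downward; lengths in mm; the calibration is good to about 2 mm. A picture is of the moment at which its call begins. There is no depth.
- job.hand_in(): hands the job in; it is judged then, once.
The state is a dict: "time": time; "qpos": joint angles; "dq": joint speeds; "tau": joint torques, N m; "tool_pos": TCP position; "ee_rot": TCP orientation; "force": force on the tool from outside, world axes, zero at the start; "torque": the same for the moment, N m; "opening": finger opening in mm; "grasp_force": force on a finger pad.
Only numpy, scipy, OpenCV 4.12 (cv2) and the standard library are available. Lean on these libraries where they do the work, as an engineer would, in place of code of your own. Each camera call takes 0.05 s, during which the arm holds its last target. There are 200 camera calls.

## Working session

There is one attempt and no reset: what is moved stays moved. The work goes in short steps, Python scripts to look and compute and a tool call to move; the robot and the scene stay as the last step left them, time stands still between calls to the robot, and variables do not carry over. Pictures are saved under pics/ and viewed, at most 10 in all, crops included, and the job is handed in when it is done.

Besides the shell and the picture viewer there is one more tool, called as a command line: name --argument value ..., lists and objects as JSON in quotes. drive_tool: Moves the arm, as the interface text tells. Its arguments: {"type":"object","properties":{"moves":{"type":"array","items":{"type":"object","properties":{"jaw":{"type":"number"},"offset":{"type":"array","items":{"type":"number","minimum":-1,"maximum":1}},"turn":{"type":"number","minimum":-1,"maximum":1}}}},"force":{"type":"number"}},"required":["moves"]}

```bash
mkdir -p pics
cat > h.py <<'E'
import numpy as np, cv2
from rig import arm, viewer, job
def snap(n,tag):
    d=viewer.get_image(n); cv2.imwrite(f'pics/{tag}.png',d['pixels'][:,:,::-1]); np.savez(f'pics/{tag}.npz',**{k:np.array(d[k]) for k in ('pixels','mtx','R','t')}); return d
def ray(d,u,v):
    R=np.array(d['R']);t=np.array(d['t']);c=-R.T@t
    r=R.T@np.linalg.solve(np.array(d['mtx']),[u,v,1.]); return c,r/np.linalg.norm(r)
def onz(d,u,v,z):
    c,r=ray(d,u,v); return c+r*(z-c[2])/r[2]
def two(d1,p1,d2,p2):
    c1,r1=ray(d1,*p1);c2,r2=ray(d2,*p2)
    a=np.linalg.lstsq(np.c_[r1,-r2],c2-c1,rcond=None)[0]
    A=c1+a[0]*r1;B=c2+a[1]*r2; return (A+B)/2,np.linalg.norm(A-B)
def proj(d,X):
    p=np.array(d['mtx'])@(np.array(d['R'])@np.array(X)+np.array(d['t'])); return p[:2]/p[2]
E
python3 - <<'E'
from h import *
np.set_printoptions(precision=3,suppress=True)
for n in ('side','top'):
    d=snap(n,n+'0'); print(n,-np.array(d['R']).T@np.array(d['t']),np.array(d['R']).tolist())
s=arm.sense();print(s['ee_rot'],s['time'],s['opening'],s['force'])
E
```

```text
side [ 879.919  113.301 1193.025] [[-0.3964876016397102, 0.9180273077569554, -0.004841896168550243], [0.8674831835024249, 0.37292153789776256, -0.3292452777375341], [-0.3004505085475625, -0.13474193402383722, -0.94423201763604]]
top [ 333.269  -50.756 1258.11 ] [[0.10017565669140067, -0.9949484319380438, 0.006515795459797671], [-0.9728836446713927, -0.09932203577006933, -0.2088840519077417], [0.2084760219722011, 0.014585986237357356, -0.9779187068811649]]
[[ 0.901  0.434 -0.   ]
 [ 0.434 -0.901  0.002]
 [ 0.    -0.002 -1.   ]] 0.1 91.93862867574472 [-0.474 -0.253 -1.075]
```

View pics/side0.png

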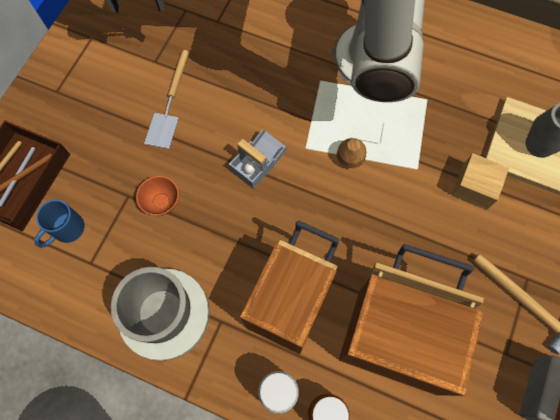

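View pics/top0.png

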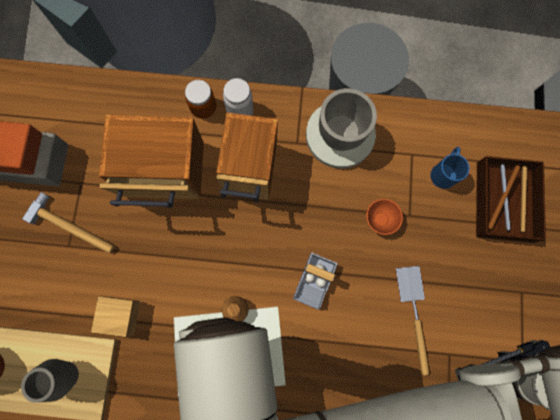

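The side view shows the scoop at about (255,160), the wide chest at (350-480, 265-390) and its handle at (397-470, 248-290). In the top view the scoop is at (317,280), the wide chest at (103-195, 115-180) and its handle at (113-172, 200). I'll enlarge these for measuring.

Run:
```python
import cv2,numpy as np
s=cv2.imread('pics/side0.png');t=cv2.imread('pics/top0.png')
R=lambda im,x0,y0,w,h,k:cv2.resize(im[y0:y0+h,x0:x0+w],(w*k,h*k),interpolation=cv2.INTER_CUBIC)
a=np.hstack([R(s,340,235,150,80,5)[:300,:].copy()]) 
c=np.zeros((600,800,3),np.uint8)
c[:300,:400]=R(s,340,235,150,100,4)[:300,:400] if False else cv2.resize(s[235:340,345:485],(400,300),interpolation=cv2.INTER_CUBIC)
c[:300,400:]=cv2.resize(t[110:215,95:235],(400,300),interpolation=cv2.INTER_CUBIC)
c[300:,:400]=cv2.resize(s[128:188,220:300],(400,300),interpolation=cv2.INTER_CUBIC)
c[300:,400:]=cv2.resize(t[250:310,280:360],(400,300),interpolation=cv2.INTER_CUBIC)
cv2.imwrite('pics/z0.png',c)
```

```text
(no output)
```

View pics/z0.png

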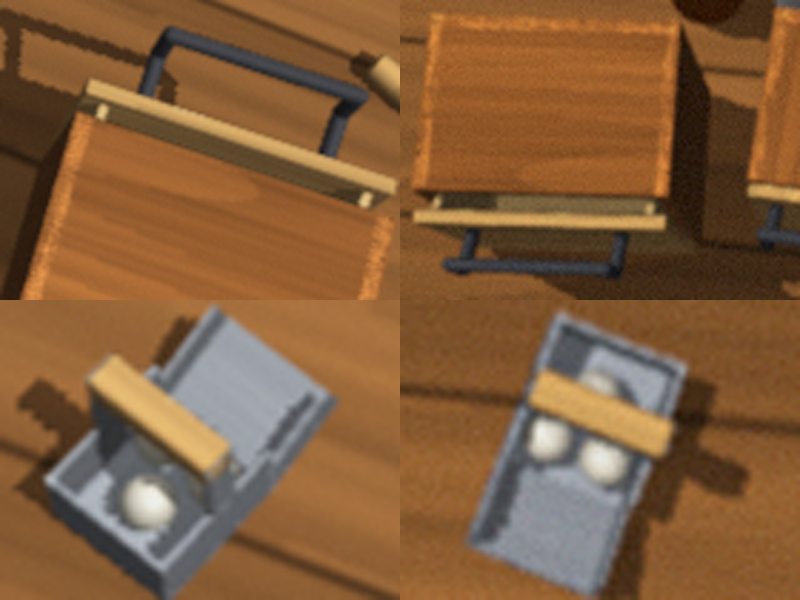

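The crops show the bin slightly open. The handle ends are at side (404.5,246.6)/(472.1,268.3) and top (170.3,204.5)/(111.8,202.8). The scoop's carrying bar ends are at side (241,141)/(264,161) and top (334,278)/(307,267). The balls lie near the bar.

Run:
```python
from h import *
np.set_printoptions(precision=1,suppress=True)
S=np.load('pics/side0.npz');T=np.load('pics/top0.npz')
for n,a,b in (('hR',(404.5,246.6),(170.3,204.5)),('hL',(472.1,268.3),(111.8,202.8)),('bR',(241.4,141.2),(334,278.2)),('bL',(263.6,161.2),(306.6,267.4))):
    print(n,*two(S,a,T,b))
C=lambda x,y:(95+(x-400)/2.857,110+y/2.857)
for n,p in (('FL',(415,192)),('FR',(668,196)),('BL',(430,14)),('BR',(682,24))): print(n,onz(T,*C(*p),185))
C=lambda x,y:(345+x/2.857,235+y/2.857)
for n,p in (('sFR',(80,112)),('sFL',(393,213))): print(n,onz(S,*C(*p),185))
for n,p in (('bR',(334,278.2)),('bL',(306.6,267.4))):print(n,onz(T,*p,94))
for n,p in (('bR',(241.4,141.2)),('bL',(263.6,161.2))):print('s',n,onz(S,*p,94))
D=lambda x,y:(280+(x-400)/5,250+(y-300)/5)
for n,p,z in (('tailL',(560,312),42),('tailR',(687,363),42),('noseR',(600,598),21),('noseL',(470,545),21)):print(n,onz(T,*D(*p),z))
D=lambda x,y:(220+x/5,128+(y-300)/5)
for n,p,z in (('tailR',(45,480),42),('tailL',(165,567),42),('noseR',(218,305),21),('noseL',(335,400),21)):print('s',n,onz(S,*D(*p),z))
```

```text
hR [535.9 216.9 192.3] 7.700294787536472
hL [525.9 352.7 195.6] 2.2966396389658907
bR [ 408.3 -201.4   87.5] 4.330360949175485
bL [ 430.  -132.7   78. ] 0.8020845272776791
FL [588.2 394.6 185. ]
FR [606.7 179.6 185. ]
BL [749.7 410.7 185. ]
BR [763.1 189.2 185. ]
sFR [608.9 183.4 185. ]
sFL [590.9 397.6 185. ]
bR [ 408.5 -202.6   94. ]
bL [ 428.6 -131.2   94. ]
s bR [ 410.6 -197.4   94. ]
s bL [ 436.6 -129.6   94. ]
tailL [ 474.1 -145.8   42. ]
tailR [ 453.8 -215.4   42. ]
noseR [ 327.3 -181.1   21. ]
noseL [ 347.8 -110.    21. ]
s tailR [ 454.9 -213.9   42. ]
s tailL [ 473.1 -142.8   42. ]
s noseR [ 327.  -181.4   21. ]
s noseL [ 352.1 -107.3   21. ]
```

drive_tool --moves '[{"jaw": -1, "offset": [0, 0, -0.7], "turn": 0}, {"jaw": -1, "offset": [0.2, -0.2, -0.7], "turn": 0}, {"jaw": -1, "offset": [0.6, -0.6, 0], "turn": 0}, {"jaw": -1, "offset": [0.6, -0.6, 0], "turn": 0}, {"jaw": -1, "offset": [0.6, -0.6, 0], "turn": 0}, {"jaw": -1, "offset": [0.6, -0.6, 0], "turn": 0}, {"jaw": -1, "offset": [0.6, -0.6, 0], "turn": 0}, {"jaw": -1, "offset": [0.6, -0.6, 0], "turn": 0}, {"jaw": -1, "offset": [0.6, -0.6, 0], "turn": 0}, {"jaw": -1, "offset": [0.6, -0.6, 0], "turn": 0}]'

```text
time: 1.35
tool_pos: [389.7, -115.9, 298.3]
ee_rot: [[0.901, 0.434, -0.0], [0.434, -0.901, 0.0], [-0.0, -0.0, -1.0]]
force: [0.2, -0.2, -0.1]
opening: 91.9
grasp_force: 0.0
```

drive_tool --moves '[{"jaw": -0.2, "offset": [0.6, -0.6, 0], "turn": 0}, {"jaw": -0.2, "offset": [0.6, -0.6, 0], "turn": 0}, {"jaw": -0.2, "offset": [0.6, -0.6, 0], "turn": 0}, {"jaw": -0.2, "offset": [0.6, -0.6, 0], "turn": 0}, {"jaw": -0.2, "offset": [0.6, -0.6, 0], "turn": 0}, {"jaw": -0.2, "offset": [0.6, -0.6, 0], "turn": 0}, {"jaw": 0.1, "offset": [0, 0, 0], "turn": -1}, {"jaw": 0.1, "offset": [0, 0, 0], "turn": -1}, {"jaw": 0.1, "offset": [0, 0, 0], "turn": -1}, {"jaw": 0.1, "offset": [0, 0, 0], "turn": -1}]'

```text
time: 2.6
tool_pos: [490.2, 170.8, 298.0]
ee_rot: [[0.644, 0.765, -0.001], [0.765, -0.644, -0.0], [-0.001, -0.001, -1.0]]
force: [0.0, 0.9, -0.9]
opening: 41.6
grasp_force: 0.0
```

drive_tool --moves '[{"jaw": 0.1, "offset": [0, 0, 0], "turn": -1}, {"jaw": 0.1, "offset": [0, 0, 0], "turn": -1}, {"jaw": 0.1, "offset": [0, 0, 0], "turn": -1}, {"jaw": 0.1, "offset": [0, 0, 0], "turn": -1}, {"jaw": 0.1, "offset": [0, 0, 0], "turn": -1}, {"jaw": 0.1, "offset": [0, 0, 0], "turn": -1}, {"jaw": 0.1, "offset": [0, 0, 0], "turn": -1}, {"jaw": 0.1, "offset": [0, 0, 0], "turn": -0.5}, {"jaw": 0.1, "offset": [0, 0, 0], "turn": 0}]'

```text
time: 3.72
tool_pos: [490.2, 170.7, 298.1]
ee_rot: [[-0.082, 0.997, -0.001], [0.997, 0.082, -0.0], [-0.0, -0.001, -1.0]]
force: [0.8, 0.5, 0.7]
opening: 41.0
grasp_force: 0.0
```

drive_tool --moves '[{"jaw": 0.1, "offset": [0.6, 0.3, 0], "turn": 0}, {"jaw": 0.1, "offset": [0.6, 0.3, 0], "turn": 0}, {"jaw": 0.1, "offset": [0.64, 0.24, 0], "turn": 0}, {"jaw": 0.1, "offset": [0, 0, 0.6], "turn": 0}, {"jaw": 0.1, "offset": [0, 0, 0], "turn": 0}]'

```text
time: 4.35
tool_pos: [529.6, 284.6, 259.0]
ee_rot: [[-0.082, 0.997, -0.007], [0.997, 0.082, -0.002], [-0.002, -0.007, -1.0]]
force: [-0.6, 0.4, -0.2]
opening: 41.5
grasp_force: 0.0
```

Run:
```python
from h import *
d=snap('side','s1');t=snap('top','t1')
a=cv2.resize(cv2.imread('pics/s1.png')[200:320,350:510],(400,300),interpolation=3);b=cv2.resize(cv2.imread('pics/t1.png')[130:250,80:240],(400,300),interpolation=3)
cv2.imwrite('pics/z1.png',np.hstack([a,b]));p=arm.sense()['tool_pos'];print(p,proj(d,p),proj(t,p))
```

```text
[531.54662955 284.62126608 262.95507583] [446.77107621 248.17534263] [131.46346931 196.95400494]
```

View pics/z1.png

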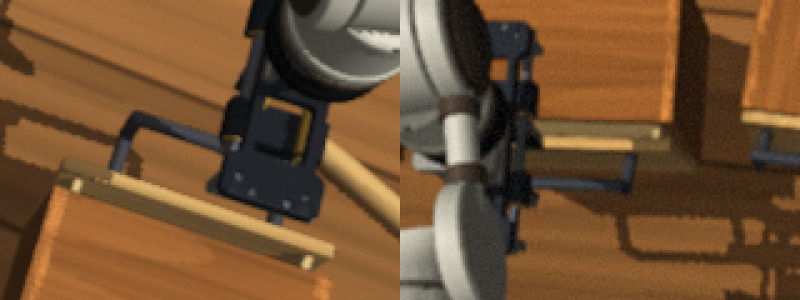

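The gripper stands over the middle of the handle with the bar between the fingers (side crop ~(270,150)). I'll lower it.

drive_tool --moves '[{"jaw": 0.1, "offset": [0, 0, 0.4], "turn": 0}, {"jaw": 0.1, "offset": [0, 0, 0.4], "turn": 0}, {"jaw": 0.1, "offset": [0, 0, 0.3], "turn": 0}, {"jaw": 0.1, "offset": [0, 0, 0.13], "turn": 0}, {"jaw": 0.1, "offset": [0, 0, 0], "turn": 0}]'

```text
time: 5.08
tool_pos: [531.8, 284.8, 189.0]
ee_rot: [[-0.082, 0.997, 0.0], [0.997, 0.082, 0.0], [0.0, 0.0, -1.0]]
force: [-0.3, 0.0, 0.4]
opening: 41.2
grasp_force: 0.0
```

drive_tool --moves '[{"jaw": 1, "offset": [0, 0, 0], "turn": 0}, {"jaw": 1, "offset": [0, 0, 0], "turn": 0}, {"jaw": 1, "offset": [0, 0, 0], "turn": 0}, {"jaw": 1, "offset": [0, 0, 0], "turn": 0}]' --force 6

```text
time: 5.58
tool_pos: [532.3, 285.0, 189.2]
ee_rot: [[-0.082, 0.997, 0.002], [0.997, 0.082, 0.0], [0.0, 0.002, -1.0]]
force: [2.1, 0.5, -0.6]
opening: 11.6
grasp_force: 6.0
```

drive_tool --moves '[{"jaw": 1, "offset": [0, -0.15, 0.065], "turn": 0}, {"jaw": 1, "offset": [0, -0.15, 0.065], "turn": 0}, {"jaw": 1, "offset": [0, -0.143, 0.08], "turn": 0}, {"jaw": 1, "offset": [0, -0.143, 0.08], "turn": 0}, {"jaw": 1, "offset": [0, -0.135, 0.093], "turn": 0}, {"jaw": 1, "offset": [0, -0.135, 0.093], "turn": 0}, {"jaw": 1, "offset": [0, -0.125, 0.105], "turn": 0}, {"jaw": 1, "offset": [0, -0.125, 0.105], "turn": 0}]'

```text
time: 6.58
tool_pos: [465.0, 279.6, 147.1]
ee_rot: [[-0.082, 0.997, 0.0], [0.997, 0.082, 0.0], [0.0, 0.0, -1.0]]
force: [1.7, 4.3, -1.2]
opening: 11.9
grasp_force: 6.0
```

drive_tool --moves '[{"jaw": 1, "offset": [0, -0.12, 0.13], "turn": 0}, {"jaw": 1, "offset": [0, -0.12, 0.13], "turn": 0}, {"jaw": 1, "offset": [0, 0, 0], "turn": 0}]'

```text
time: 6.95
tool_pos: [450.8, 278.1, 131.1]
ee_rot: [[-0.082, 0.997, 0.0], [0.997, 0.082, -0.0], [-0.0, 0.0, -1.0]]
force: [3.3, 3.1, -4.5]
opening: 11.6
grasp_force: 6.0
```

drive_tool --moves '[{"jaw": 1, "offset": [0, -0.06, 0.08], "turn": 0}, {"jaw": 1, "offset": [0, 0, 0], "turn": 0}, {"jaw": 1, "offset": [0, 0, 0], "turn": 0}, {"jaw": 1, "offset": [0, 0, 0], "turn": 0}]'

```text
time: 7.45
tool_pos: [450.8, 278.0, 129.1]
ee_rot: [[-0.082, 0.997, 0.008], [0.997, 0.082, 0.001], [0.0, 0.008, -1.0]]
force: [8.0, 2.1, 4.0]
opening: 11.5
grasp_force: 6.0
```

drive_tool --moves '[{"jaw": 1, "offset": [0, -0.07, 0.07], "turn": 0}, {"jaw": 1, "offset": [0, 0, 0], "turn": 0}, {"jaw": 1, "offset": [0, 0, 0], "turn": 0}]' --force 15

```text
time: 7.82
tool_pos: [451.0, 278.1, 128.8]
ee_rot: [[-0.082, 0.996, 0.018], [0.997, 0.082, 0.002], [0.001, 0.018, -1.0]]
force: [11.5, -0.6, 14.1]
opening: 11.1
grasp_force: 15.0
```

Run:
```python
from h import *
d=snap('side','s2')
cv2.imwrite('pics/z2.png',cv2.resize(cv2.imread('pics/s2.png')[180:330,340:500],(640,600),interpolation=3))
```

```text
(no output)
```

View pics/z2.png

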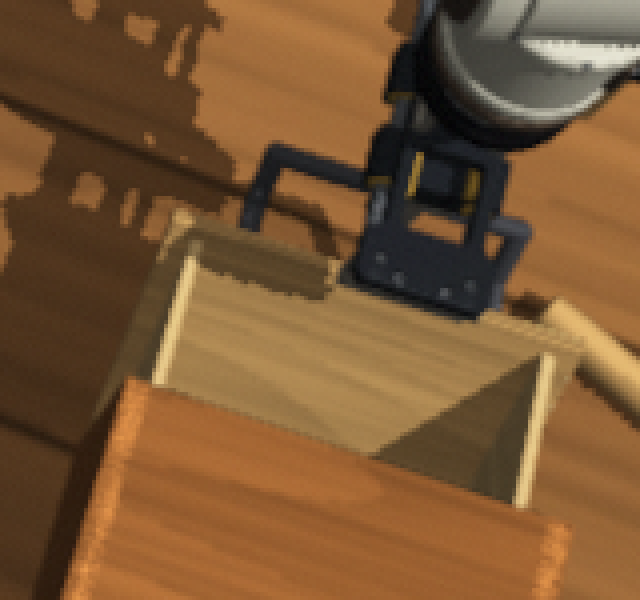

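The bin is fully open: the board's inner face is visible and the force is rising against the stop. I'll release and go to the scoop.

drive_tool --moves '[{"jaw": 0.25, "offset": [0, 0.05, -0.05], "turn": 0}, {"jaw": 0.25, "offset": [0, 0, 0], "turn": 0}, {"jaw": 0.25, "offset": [0, 0, 0], "turn": 0}, {"jaw": 0.25, "offset": [0, 0, -0.3], "turn": 0}, {"jaw": 0.25, "offset": [0, 0, -0.5], "turn": 0}, {"jaw": 0.25, "offset": [0, 0, -0.6], "turn": 0}, {"jaw": -0.5, "offset": [0, 0, -0.6], "turn": 0}, {"jaw": -1, "offset": [-0.5, -0.05, -0.6], "turn": 0}]'

```text
time: 8.88
tool_pos: [445.4, 248.3, 284.2]
ee_rot: [[-0.085, 0.996, 0.001], [0.996, 0.085, 0.0], [0.0, 0.001, -1.0]]
force: [0.7, -0.2, -0.2]
opening: 52.6
grasp_force: 0.0
```

drive_tool --moves '[{"jaw": -1, "offset": [-0.7, -0.07, 0], "turn": 0}, {"jaw": -1, "offset": [-0.7, -0.07, 0], "turn": 0}, {"jaw": -1, "offset": [-0.7, -0.07, 0], "turn": 0}, {"jaw": -1, "offset": [-0.7, -0.07, 0], "turn": 0}, {"jaw": -1, "offset": [-0.7, -0.07, 0], "turn": 0}, {"jaw": -1, "offset": [-0.7, -0.07, 0], "turn": 0}, {"jaw": -1, "offset": [-0.7, -0.07, 0], "turn": 0}, {"jaw": -1, "offset": [-0.7, -0.07, 0], "turn": 0}, {"jaw": -1, "offset": [-0.7, -0.07, 0], "turn": 0}, {"jaw": -1, "offset": [-0.7, -0.07, 0], "turn": 0}]'

```text
time: 10.12
tool_pos: [438.2, -175.5, 283.1]
ee_rot: [[-0.082, 0.997, 0.001], [0.997, 0.082, -0.0], [-0.001, 0.001, -1.0]]
force: [0.6, 0.5, 0.3]
opening: 91.6
grasp_force: 0.0
```

drive_tool --moves '[{"jaw": -1, "offset": [0, 0, 0], "turn": 1}, {"jaw": -1, "offset": [0, 0, 0], "turn": 1}, {"jaw": -1, "offset": [0, 0, 0], "turn": 1}, {"jaw": -1, "offset": [0, 0, 0], "turn": 1}, {"jaw": -1, "offset": [0, 0, 0], "turn": 1}, {"jaw": -1, "offset": [0, 0, 0], "turn": 1}, {"jaw": -1, "offset": [0, 0, 0], "turn": 1}, {"jaw": -1, "offset": [0, 0, 0], "turn": 1}, {"jaw": -1, "offset": [0, 0, 0], "turn": 1}, {"jaw": -1, "offset": [0, 0, 0], "turn": 1}]'

```text
time: 11.38
tool_pos: [438.4, -174.2, 283.0]
ee_rot: [[0.824, 0.567, 0.0], [0.567, -0.824, -0.0], [0.0, 0.001, -1.0]]
force: [0.3, -0.2, -1.3]
opening: 92.1
grasp_force: 0.0
```

drive_tool --moves '[{"jaw": -1, "offset": [0, 0, 0], "turn": 1}, {"jaw": -1, "offset": [0, 0, 0], "turn": 1}, {"jaw": -1, "offset": [0, 0, 0], "turn": 1}, {"jaw": -1, "offset": [0, 0, 0], "turn": 1}, {"jaw": -1, "offset": [0, 0, 0], "turn": 1}, {"jaw": -1, "offset": [0, 0, 0], "turn": 1}, {"jaw": -1, "offset": [0, 0, 0], "turn": 1}, {"jaw": -1, "offset": [0, 0, 0], "turn": 1}, {"jaw": -1, "offset": [0, 0, 0], "turn": 0.4}, {"jaw": -1, "offset": [0, 0, 0], "turn": 0}]'

```text
time: 12.62
tool_pos: [438.4, -174.2, 282.9]
ee_rot: [[0.963, -0.27, 0.0], [-0.27, -0.963, -0.0], [0.001, 0.0, -1.0]]
force: [0.2, -0.0, -0.1]
opening: 91.9
grasp_force: 0.0
```

drive_tool --moves '[{"jaw": -1, "offset": [0.16, -0.03, 0.6], "turn": 0}, {"jaw": -1, "offset": [0, 0, 0.7], "turn": 0}, {"jaw": -1, "offset": [0, 0, 0.7], "turn": 0}, {"jaw": -1, "offset": [0, 0, 0.6], "turn": 0}, {"jaw": -1, "offset": [0, 0, 0.5], "turn": 0}, {"jaw": -1, "offset": [0, 0, 0.3], "turn": 0}, {"jaw": -1, "offset": [0, 0, 0], "turn": 0}]'

```text
time: 13.5
tool_pos: [447.3, -174.4, 77.1]
ee_rot: [[0.963, -0.27, -0.003], [-0.27, -0.963, 0.002], [-0.003, -0.001, -1.0]]
force: [0.4, 0.1, 0.8]
opening: 92.2
grasp_force: 0.0
```

Run:
```python
from h import *
d=snap('side','s3');t=snap('top','t3')
a=cv2.resize(cv2.imread('pics/s3.png')[110:200,205:305],(400,360),interpolation=3);b=cv2.resize(cv2.imread('pics/t3.png')[235:325,270:370],(400,360),interpolation=3)
cv2.imwrite('pics/z3.png',np.hstack([a,b]));s=arm.sense();print(s['tool_pos'],s['force'])
```

```text
[ 448.71472826 -175.48725019   78.99319883] [ 0.25467588 -0.13042005  0.28319771]
```

View pics/z3.png

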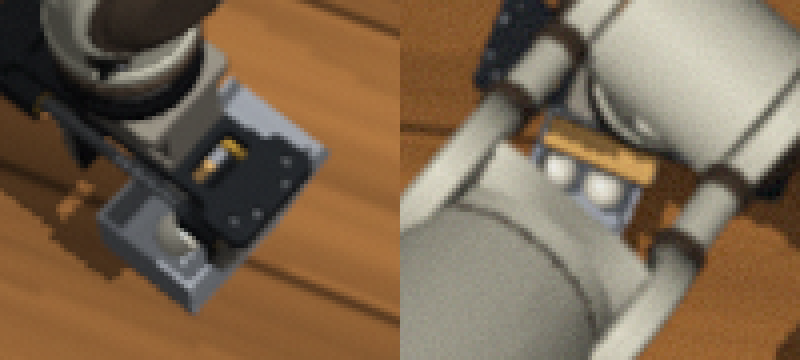

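The gripper sits over the scoop's tail side, with one finger in line with each wall and the ball inside clear of both. I'll lower it.

drive_tool --moves '[{"jaw": -1, "offset": [0, 0, 0.35], "turn": 0}, {"jaw": -1, "offset": [0, 0, 0.25], "turn": 0}, {"jaw": -1, "offset": [0, 0, 0.2], "turn": 0}, {"jaw": -1, "offset": [0, 0, 0.15], "turn": 0}, {"jaw": -1, "offset": [0, 0, 0], "turn": 0}]'

```text
time: 14.22
tool_pos: [447.8, -174.9, 20.5]
ee_rot: [[0.963, -0.27, -0.001], [-0.27, -0.963, 0.001], [-0.001, -0.0, -1.0]]
force: [-0.3, -0.2, 0.2]
opening: 91.6
grasp_force: 0.0
```

drive_tool --moves '[{"jaw": -1, "offset": [0, 0, 0.13], "turn": 0}, {"jaw": -1, "offset": [0, 0, 0], "turn": 0}, {"jaw": 1, "offset": [0, 0, 0], "turn": 0}, {"jaw": 1, "offset": [0, 0, 0], "turn": 0}, {"jaw": 1, "offset": [0, 0, 0], "turn": 0}]' --force 10

```text
time: 14.85
tool_pos: [448.5, -175.2, 13.5]
ee_rot: [[0.963, -0.27, 0.001], [-0.27, -0.963, -0.0], [0.001, -0.0, -1.0]]
force: [0.8, 0.3, 0.6]
opening: 74.3
grasp_force: 9.9
```

drive_tool --moves '[{"jaw": 1, "offset": [0, 0, 0], "turn": 0}, {"jaw": 1, "offset": [0, 0, 0], "turn": 0}, {"jaw": 1, "offset": [0, 0, -0.1], "turn": 0}, {"jaw": 1, "offset": [0, 0, -0.1], "turn": 0}, {"jaw": 1, "offset": [0, 0, 0], "turn": 0}]' --force 50

```text
time: 15.48
tool_pos: [448.5, -175.4, 25.7]
ee_rot: [[0.963, -0.27, 0.001], [-0.27, -0.963, -0.001], [0.001, 0.0, -1.0]]
force: [0.8, 0.1, -3.1]
opening: 74.2
grasp_force: 49.7
```

Run:
```python
from h import *
d=snap('side','s4');t=snap('top','t4')
a=cv2.resize(cv2.imread('pics/s4.png')[110:200,205:305],(400,360),interpolation=3);b=cv2.resize(cv2.imread('pics/t4.png')[235:325,270:370],(400,360),interpolation=3)
cv2.imwrite('pics/z4.png',np.hstack([a,b]));s=arm.sense();print(s['tool_pos'],s['force'],s['torque'])
```

```text
[ 448.13394687 -175.15186447   25.22890421] [ 1.02859913 -0.52373584 -2.61043274] [ 0.03890649 -0.0711235   0.00052738]
```

View pics/z4.png

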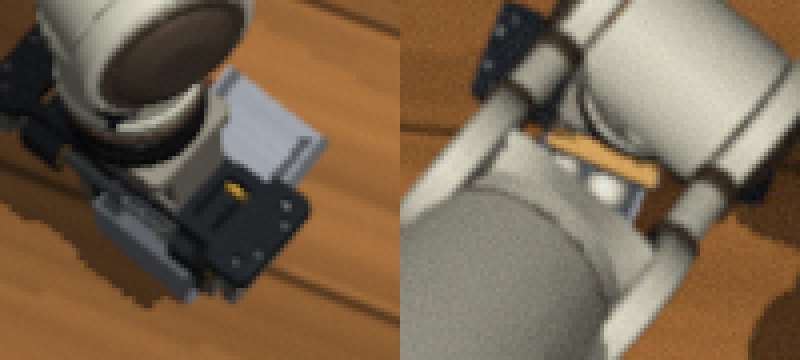

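The scoop is gripped and lifted (opening 74.2). The nose corners are at about side (286,145)/(264,128). I'll check numerically whether the nose rose with the lift.

```bash
cat >> h.py <<'E'
def steel(d):
    p=np.array(d['pixels']).astype(int);r,g,b=p[...,0],p[...,1],p[...,2]
    return ((b>r+3)&(b-r<45)&(b>80)).astype(np.uint8)
E
python3 - <<'E'
from h import *
np.set_printoptions(precision=1,suppress=True)
S=np.load('pics/side0.npz');D=np.load('pics/s4.npz')
print(proj(S,[338.5+9.8,-145+35.6,21]),proj(S,[338.5+9.8,-145+35.6,33]),proj(S,[338.5-9.8,-145-35.6,21]),proj(S,[338.5-9.8,-145-35.6,33]))
for d in (S,D):
    m=steel(d)[110:200,205:305]; ys,xs=np.nonzero(m); i=xs.argmax(); print(xs[i]+205,ys[i]+110, m.sum())
    mm=m.copy(); mm[:, :50]=0; ys,xs=np.nonzero(mm); i=ys.argmin(); print(xs[i]+205,ys[i]+110)
E
```

```text
[286.8 146.4] [286.8 144.2] [263.6 129.7] [263.4 127.4]
286 148 1087
262 131
285 145 506
262 128
```

The nose rose with the grip (right corner row 148→145), so the scoop is held rigidly. I'll lift it, then carry it to the left end of the open bin with the nose pointing along the bin. There I'll let it pivot between the pads by its own weight.

drive_tool --moves '[{"jaw": 1, "offset": [0, 0, -0.2], "turn": 0}, {"jaw": 1, "offset": [0, 0, -0.35], "turn": 0}, {"jaw": 1, "offset": [0, 0, -0.5], "turn": 0}, {"jaw": 1, "offset": [0, 0, -0.6], "turn": 0}, {"jaw": 1, "offset": [0, 0, -0.6], "turn": 0}, {"jaw": 1, "offset": [0, 0, -0.6], "turn": 0}, {"jaw": 1, "offset": [0, 0, -0.6], "turn": 0}, {"jaw": 1, "offset": [0, 0, -0.5], "turn": 0}, {"jaw": 1, "offset": [0, 0, -0.3], "turn": 0}, {"jaw": 1, "offset": [0, 0, -0.15], "turn": 0}]'

```text
time: 16.82
tool_pos: [448.3, -175.2, 290.1]
ee_rot: [[0.963, -0.27, 0.001], [-0.27, -0.963, -0.0], [0.001, 0.0, -1.0]]
force: [0.1, -0.3, -3.2]
opening: 74.1
grasp_force: 49.7
```

drive_tool --moves '[{"jaw": 1, "offset": [-0.02, -0.15, 0], "turn": 0}, {"jaw": 1, "offset": [-0.03, -0.3, 0], "turn": 0}, {"jaw": 1, "offset": [-0.04, -0.4, 0], "turn": 0}, {"jaw": 1, "offset": [-0.05, -0.5, 0], "turn": 0}, {"jaw": 1, "offset": [-0.05, -0.5, 0], "turn": 0}, {"jaw": 1, "offset": [-0.05, -0.5, 0], "turn": 0}, {"jaw": 1, "offset": [-0.05, -0.5, 0], "turn": 0}, {"jaw": 1, "offset": [-0.05, -0.5, 0], "turn": 0}, {"jaw": 1, "offset": [-0.05, -0.5, 0], "turn": 0}, {"jaw": 1, "offset": [-0.05, -0.5, 0], "turn": 0}]'

```text
time: 18.08
tool_pos: [492.5, 85.6, 288.0]
ee_rot: [[0.963, -0.269, -0.002], [-0.269, -0.963, 0.0], [-0.002, 0.0, -1.0]]
force: [0.2, -0.8, -1.6]
opening: 73.7
grasp_force: 49.7
```

drive_tool --moves '[{"jaw": 1, "offset": [-0.05, -0.5, 0], "turn": 0}, {"jaw": 1, "offset": [-0.05, -0.5, 0], "turn": 0}, {"jaw": 1, "offset": [-0.05, -0.5, 0], "turn": 0}, {"jaw": 1, "offset": [-0.05, -0.5, 0], "turn": 0}, {"jaw": 1, "offset": [-0.05, -0.5, 0], "turn": 0}, {"jaw": 1, "offset": [-0.05, -0.5, 0], "turn": 0}, {"jaw": 1, "offset": [-0.05, -0.5, 0], "turn": 0}, {"jaw": 1, "offset": [-0.05, -0.5, 0], "turn": 0}, {"jaw": 1, "offset": [-0.05, -0.5, 0], "turn": 0}, {"jaw": 1, "offset": [-0.05, -0.3, 0], "turn": 0}]'

```text
time: 19.32
tool_pos: [540.7, 370.9, 287.4]
ee_rot: [[0.963, -0.269, -0.003], [-0.269, -0.963, -0.001], [-0.003, 0.002, -1.0]]
force: [0.5, 0.3, -2.6]
opening: 73.4
grasp_force: 49.7
```

drive_tool --moves '[{"jaw": 1, "offset": [0, -0.12, 0], "turn": -0.3}, {"jaw": 1, "offset": [0, 0, 0], "turn": -0.6}, {"jaw": 1, "offset": [0, 0, 0], "turn": -0.8}, {"jaw": 1, "offset": [0, 0, 0], "turn": -0.8}, {"jaw": 1, "offset": [0, 0, 0], "turn": -0.8}, {"jaw": 1, "offset": [0, 0, 0], "turn": -0.8}, {"jaw": 1, "offset": [0, 0, 0], "turn": -0.8}, {"jaw": 1, "offset": [0, 0, 0], "turn": -0.8}, {"jaw": 1, "offset": [0, 0, 0], "turn": -0.8}, {"jaw": 1, "offset": [0, 0, 0], "turn": -0.8}]'

```text
time: 20.58
tool_pos: [543.7, 375.4, 288.6]
ee_rot: [[0.88, 0.474, -0.001], [0.474, -0.88, -0.001], [-0.001, -0.0, -1.0]]
force: [0.0, 0.6, -2.3]
opening: 73.8
grasp_force: 49.7
```

drive_tool --moves '[{"jaw": 1, "offset": [0, 0, 0], "turn": -0.8}, {"jaw": 1, "offset": [0, 0, 0], "turn": -0.8}, {"jaw": 1, "offset": [0, 0, 0], "turn": -0.8}, {"jaw": 1, "offset": [0, 0, 0], "turn": -0.8}, {"jaw": 1, "offset": [0, 0, 0], "turn": -0.8}, {"jaw": 1, "offset": [0, 0, 0], "turn": -0.8}, {"jaw": 1, "offset": [0, 0, 0], "turn": -0.8}, {"jaw": 1, "offset": [0, 0, 0], "turn": -0.8}, {"jaw": 1, "offset": [0, 0, 0], "turn": -0.8}, {"jaw": 1, "offset": [0, 0, 0], "turn": -0.8}]'

```text
time: 21.82
tool_pos: [543.6, 375.5, 288.5]
ee_rot: [[0.236, 0.972, -0.001], [0.972, -0.236, -0.001], [-0.001, -0.001, -1.0]]
force: [0.2, -0.4, -2.5]
opening: 73.9
grasp_force: 49.7
```

drive_tool --moves '[{"jaw": 1, "offset": [0, 0, 0], "turn": -0.8}, {"jaw": 1, "offset": [0, 0, 0], "turn": -0.8}, {"jaw": 1, "offset": [0, 0, 0], "turn": -0.8}, {"jaw": 1, "offset": [0, 0, 0], "turn": -0.4}, {"jaw": 1, "offset": [0, 0, 0], "turn": 0}, {"jaw": 1, "offset": [0, 0, 0], "turn": 0}]'

```text
time: 22.58
tool_pos: [544.0, 375.5, 288.9]
ee_rot: [[-0.05, 0.999, -0.001], [0.999, 0.05, -0.0], [-0.0, -0.001, -1.0]]
force: [-0.7, -0.1, -3.1]
opening: 73.8
grasp_force: 49.7
```

Run:
```python
from h import *
np.set_printoptions(precision=3,suppress=True)
d=snap('side','s5');t=snap('top','t5')
a=cv2.resize(cv2.imread('pics/s5.png')[200:350,360:560],(400,300),interpolation=3);b=cv2.resize(cv2.imread('pics/t5.png')[110:260,30:230],(400,300),interpolation=3)
cv2.imwrite('pics/z5.png',np.hstack([a,b]));s=arm.sense();print(s['tool_pos'],s['force'],s['torque'],s['qpos'],s['ee_rot'])
```

```text
[544.131 375.56  289.094] [ 0.395  0.395 -3.145] [ 0.015 -0.077 -0.005] [24.165 19.912 70.282  0.001 89.825 21.263] [[-0.051  0.999 -0.   ]
 [ 0.999  0.051 -0.   ]
 [-0.    -0.    -1.   ]]
```

View pics/z5.png

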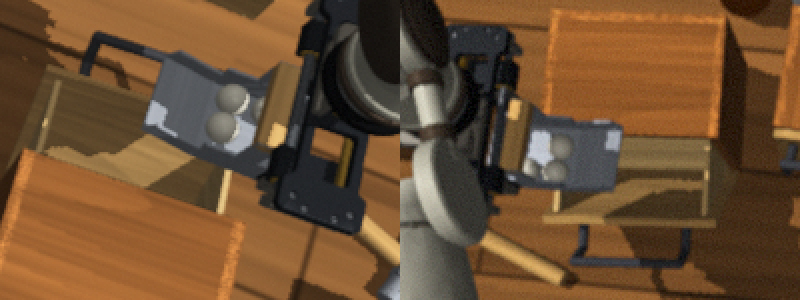

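The scoop hangs level with all three balls inside, nose over the open bin. The wide bin's opening is well centred on it in the top crop. Fine alignment comes next, then lowering.

drive_tool --moves '[{"jaw": 1, "offset": [0.1, 0, 0.1], "turn": -0.28}, {"jaw": 1, "offset": [0.15, 0, 0.25], "turn": 0}, {"jaw": 1, "offset": [0.12, 0.03, 0.3], "turn": 0}, {"jaw": 1, "offset": [0.04, 0, 0.25], "turn": 0}, {"jaw": 1, "offset": [0, 0, 0.12], "turn": 0}, {"jaw": 1, "offset": [0, 0, 0], "turn": 0}]'

```text
time: 23.42
tool_pos: [544.0, 399.9, 227.2]
ee_rot: [[-0.08, 0.997, -0.001], [0.997, 0.08, -0.001], [-0.001, -0.001, -1.0]]
force: [0.3, 0.5, -3.0]
opening: 73.5
grasp_force: 49.7
```

drive_tool --moves '[{"jaw": 1, "offset": [0, 0, 0], "turn": 0}, {"jaw": 1, "offset": [0, 0, 0], "turn": 0}, {"jaw": 1, "offset": [0, 0, 0], "turn": 0}]' --force 20

```text
time: 23.8
tool_pos: [544.5, 400.3, 228.6]
ee_rot: [[-0.08, 0.997, 0.001], [0.997, 0.08, 0.0], [0.0, 0.001, -1.0]]
force: [0.1, 2.0, -2.5]
opening: 74.2
grasp_force: 19.9
```

```bash
cat >> h.py <<'E'
def watch(tag):
    np.set_printoptions(precision=3,suppress=True)
    d=snap('side',tag+'s');t=snap('top',tag+'t'); s=arm.sense()
    print(s['time'],np.array(s['tool_pos']),np.array(s['force']),np.array(s['torque']),s['opening'])
    for x,b in ((d,(200,350,360,470)),(t,(110,260,60,230))):
        m=steel(x)[b[0]:b[1],b[2]:b[3]]; n,l,st,c=cv2.connectedComponentsWithStats(m); i=1+st[1:,4].argmax(); print(st[i],c[i]+[b[2],b[0]])
E
python3 -c "from h import *;watch('w1')"
```

```text
23.9 [544.41  400.253 228.352] [ 0.469 -0.614 -3.271] [ 0.062 -0.086 -0.008] 74.07881428254582
[ 76  45  34  43 932] [453.341 266.54 ]
[ 33  68  44  29 692] [117.968 190.724]
```

Still held at 20 N. I'll loosen it step by step.

drive_tool --moves '[{"jaw": 1, "offset": [0, 0, 0], "turn": 0}, {"jaw": 1, "offset": [0, 0, 0], "turn": 0}, {"jaw": 1, "offset": [0, 0, 0], "turn": 0}]' --force 12

```text
time: 24.28
tool_pos: [544.3, 400.2, 228.0]
ee_rot: [[-0.08, 0.997, -0.0], [0.997, 0.08, -0.0], [-0.0, -0.0, -1.0]]
force: [-0.5, -0.3, -2.1]
opening: 74.4
grasp_force: 11.9
```

```bash
python3 -c "from h import *;watch('w2')"
```

```text
24.375 [544.293 400.229 228.029] [-0.412  0.427 -2.084] [ 0.097 -0.108 -0.005] 74.0072858067611
[ 76  45  34  43 934] [453.224 266.469]
[ 33  66  44  32 701] [118.007 190.496]
```

drive_tool --moves '[{"jaw": 1, "offset": [0, 0, 0], "turn": 0}, {"jaw": 1, "offset": [0, 0, 0], "turn": 0}]' --force 9

```text
time: 24.62
tool_pos: [544.3, 400.3, 228.1]
ee_rot: [[-0.08, 0.997, 0.0], [0.997, 0.08, 0.0], [0.0, 0.0, -1.0]]
force: [-0.2, -0.2, -1.8]
opening: 74.2
grasp_force: 8.9
```

```bash
python3 -c "from h import *;watch('w3')"
```

```text
24.725 [544.33  400.223 228.073] [-0.137  0.888 -1.943] [ 0.047 -0.077 -0.008] 74.09436061058403
[ 76  45  34  43 932] [453.229 266.451]
[ 33  66  44  31 695] [118.083 190.335]
```

drive_tool --moves '[{"jaw": 1, "offset": [0, 0, 0], "turn": 0}, {"jaw": 1, "offset": [0, 0, 0], "turn": 0}]' --force 7

```text
time: 24.98
tool_pos: [544.3, 400.3, 228.0]
ee_rot: [[-0.08, 0.997, -0.0], [0.997, 0.08, 0.0], [0.0, -0.0, -1.0]]
force: [1.0, 0.4, -1.9]
opening: 74.1
grasp_force: 7.0
```

```bash
python3 -c "from h import *;watch('w4')"
```

```text
25.075 [544.269 400.267 228.013] [-0.405 -0.646 -1.881] [ 0.097 -0.088 -0.013] 74.20143344080297
[ 80  58  30  37 490] [451.58  277.694]
[ 21  68  19  28 350] [ 90.271 191.423]
```

drive_tool --moves '[{"jaw": 1, "offset": [0, 0, 0], "turn": 0}, {"jaw": 1, "offset": [0, 0, 0], "turn": 0}]' --force 5.5

```text
time: 25.32
tool_pos: [544.4, 400.2, 228.2]
ee_rot: [[-0.08, 0.997, 0.0], [0.997, 0.08, 0.0], [0.0, 0.0, -1.0]]
force: [-0.4, -0.6, -1.4]
opening: 74.1
grasp_force: 5.5
```

```bash
python3 -c "from h import *;watch('w5')"
```

```text
25.425 [544.389 400.235 228.201] [ 0.083  0.354 -1.984] [ 0.084 -0.104  0.01 ] 74.30226120229415
[ 84  63  26  35 473] [456.932 281.148]
[ 48  75  21  28 377] [120.676 198.613]
```

It pivoted. I'll clamp again and look.

drive_tool --moves '[{"jaw": 1, "offset": [0, 0, 0], "turn": 0}, {"jaw": 1, "offset": [0, 0, 0], "turn": 0}, {"jaw": 1, "offset": [0, 0, 0], "turn": 0}]' --force 30

```text
time: 25.8
tool_pos: [544.3, 400.2, 228.0]
ee_rot: [[-0.08, 0.997, 0.0], [0.997, 0.08, -0.0], [-0.0, 0.0, -1.0]]
force: [-0.5, 0.6, -1.5]
opening: 73.8
grasp_force: 30.0
```

Run:
```python
from h import *
watch('w6')
a=cv2.resize(cv2.imread('pics/w6s.png')[200:350,360:560],(400,300),interpolation=3);b=cv2.resize(cv2.imread('pics/w6t.png')[110:260,30:230],(400,300),interpolation=3)
cv2.imwrite('pics/z6.png',np.hstack([a,b]))
```

```text
25.9 [544.306 400.237 228.041] [-0.174  0.382 -2.126] [ 0.042 -0.061  0.016] 73.45109690233768
[ 84  63  26  35 477] [456.897 281.13 ]
[ 47  74  22  29 380] [120.684 198.718]
```

View pics/z6.png

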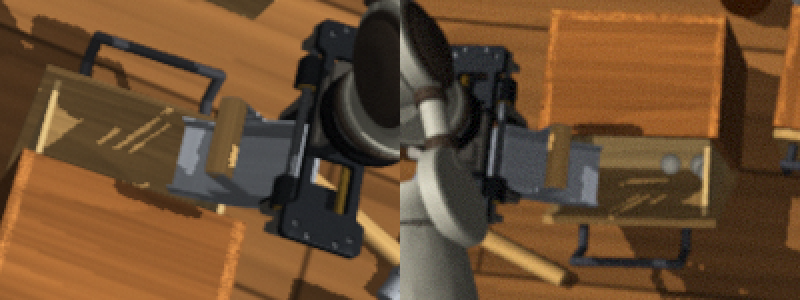

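The balls have left the scoop's visible part: two show in the bin at top crop (670,165)/(700,165), and the scoop hangs about 50° nose-down. I'll lift it clear and check for the third.

drive_tool --moves '[{"jaw": 1, "offset": [0, 0, -0.3], "turn": 0}, {"jaw": 1, "offset": [0, 0, -0.5], "turn": 0}, {"jaw": 1, "offset": [0, 0, -0.5], "turn": 0}, {"jaw": 1, "offset": [0, 0, -0.3], "turn": 0}, {"jaw": 1, "offset": [0, 0, 0], "turn": 0}, {"jaw": 1, "offset": [0, 0, 0], "turn": 0}]'

```text
time: 26.65
tool_pos: [543.9, 400.0, 322.6]
ee_rot: [[-0.08, 0.997, -0.002], [0.997, 0.08, -0.001], [-0.001, -0.002, -1.0]]
force: [1.0, 0.3, -2.5]
opening: 73.7
grasp_force: 30.0
```

Run:
```python
from h import *
watch('w7')
for tag,(y0,y1,x0,x1) in (('w7s',(200,350,340,500)),('w7t',(110,260,60,230))):
    p=cv2.imread(f'pics/{tag}.png')[y0:y1,x0:x1]; h=cv2.cvtColor(p,cv2.COLOR_BGR2HSV)
    m=((h[...,1]<60)&(h[...,2]>85)).astype(np.uint8)
    n,l,st,c=cv2.connectedComponentsWithStats(m)
    for i in range(1,n):
        if st[i,4]>12: print(tag,st[i,:4]+[x0,y0,0,0],st[i,4],c[i]+[x0,y0],p[l==i].mean(0))
D=np.load('pics/w7s.npz');o=np.array([599,289.]);
ax=np.array([.9968,.08]);ay=np.array([-.08,.9968])
T=np.load('pics/w7t.npz')
for u in (-60,0,60): q=o-30*ax+u*ay; print(u,proj(D,[*q,30]),proj(T,[*q,30]))
```

```text
26.75 [543.734 399.938 322.101] [ 0.129  0.249 -1.623] [-0.003 -0.054  0.015] 73.86887038530777
[100  50  10  35 159] [466.635 271.918]
[ 33  64  24  31 500] [106.622 189.262]
w7s [468 245  18   5] 30 [476.133 247.267] [107.2   105.9   107.567]
w7s [459 251  32  37] 664 [473.727 269.786] [115.044 110.33  107.5  ]
w7s [496 269   4  12] 21 [498.286 274.333] [86.476 83.714 82.238]
w7t [ 60 160   5  27] 84 [ 61.952 173.25 ] [118.06  111.405 108.571]
w7t [ 95 174  23  31] 453 [107.079 189.77 ] [105.358  99.558  96.819]
w7t [160 187  10  10] 73 [164.795 191.699] [101.466 111.315 115.493]
w7t [175 188   7  11] 54 [178.537 192.352] [ 98.37  108.204 112.759]
-60 [385.731 282.596] [180.143 203.275]
0 [411.971 291.193] [158.396 202.815]
60 [438.51  299.889] [136.645 202.354]
```

drive_tool --moves '[{"jaw": 1, "offset": [0.3, 0, 0], "turn": 0}, {"jaw": 1, "offset": [0.5, 0, 0], "turn": 0}, {"jaw": 1, "offset": [0.5, 0, 0], "turn": 0}, {"jaw": 1, "offset": [0.3, 0, 0], "turn": 0}, {"jaw": 1, "offset": [0, 0, 0], "turn": 0}, {"jaw": 1, "offset": [0, 0, 0], "turn": 0}]'

```text
time: 27.5
tool_pos: [536.5, 495.8, 323.6]
ee_rot: [[-0.08, 0.997, -0.0], [0.997, 0.08, -0.001], [-0.001, -0.0, -1.0]]
force: [0.0, -0.6, -2.0]
opening: 73.7
grasp_force: 30.0
```

Run:
```python
from h import *
watch('w8')
a=cv2.resize(cv2.imread('pics/w8s.png')[210:340,360:560],(800,520),interpolation=3)[:300];
S=cv2.imread('pics/w8s.png')[220:330,370:560];T=cv2.imread('pics/w8t.png')[140:250,30:220]
S,T=[np.clip(cv2.resize(i,(520,300),interpolation=3).astype(float)*1.5,0,255).astype(np.uint8) for i in (S,T)]
cv2.imwrite('pics/z8.png',np.vstack([S,T]))
```

```text
27.6 [536.814 495.336 324.111] [-0.449 -0.163 -2.152] [-0.007 -0.127 -0.011] 73.4407143697575Traceback (most recent call last):
  File "<stdin>", line 2, in <module>
  File "h.py", line 24, in watch
    m=steel(x)[b[0]:b[1],b[2]:b[3]]; n,l,st,c=cv2.connectedComponentsWithStats(m); i=1+st[1:,4].argmax(); print(st[i],c[i]+[b[2],b[0]])
                                                                                       ~~~~~~~~~~~~~~~^^
ValueError: attempt to get argmax of an empty sequence
```

Run:
```python
from h import *
S=cv2.imread('pics/w8s.png')[220:330,370:560];T=cv2.imread('pics/w8t.png')[140:250,30:220]
S,T=[np.clip(cv2.resize(i,(520,300),interpolation=3).astype(float)*1.5,0,255).astype(np.uint8) for i in (S,T)]
cv2.imwrite('pics/z8.png',np.vstack([S,T]))
```

```text
(no output)
```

View pics/z8.png

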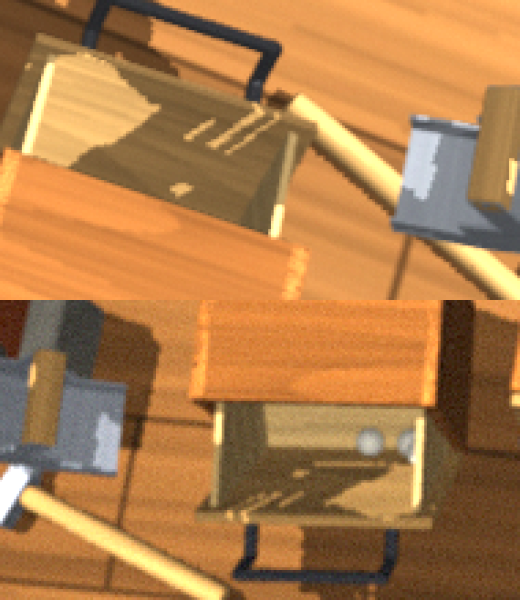

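Two balls show in the bin's right end at top crop (370,440)/(408,445), the second partly behind the box side. The scoop looks empty, and the third ball is not visible. I'll look for it numerically.

Run:
```python
from h import *
def blobs(tag):
    h=cv2.cvtColor(cv2.imread(f'pics/{tag}.png'),cv2.COLOR_BGR2HSV)
    m=((h[...,1]<75)&(h[...,2]>80)).astype(np.uint8)
    n,l,st,c=cv2.connectedComponentsWithStats(m)
    return [(c[i].round(1).tolist(),st[i,2:].tolist()) for i in range(1,n) if 25<st[i,4]<200]
for t in ('top0','w6t','w7t','w8t','side0','w8s'): print(t,blobs(t))
h=cv2.cvtColor(cv2.imread('pics/w8t.png'),cv2.COLOR_BGR2HSV)
print(h[184:204,158:192,1]); 
T=np.load('pics/w8t.npz');o=np.array([599,289.]);ax=np.array([.9968,.08]);ay=np.array([-.08,.9968]);c,s=np.cos(.62),np.sin(.62)
def fr(fx,y,fz):
    a,b=fx-50,fz+190; q=o+(a*c-b*s)*ax+y*ay; return [*q,15+a*s+b*c]
for fx in (64,92,120):
  for y in (-75,-47,-19): print(fx,y,proj(T,fr(fx,y,-170)).round(1))
print('wall',proj(T,fr(50,-89,-40)),proj(T,fr(100,-89,-40)),proj(T,fr(50,-89,-184)))
```

```text
top0 [([109.0, 65.9], [14, 7, 45]), ([48.6, 134.6], [13, 5, 44]), ([503.3, 177.6], [6, 29, 112]), ([38.2, 174.3], [15, 8, 49]), ([506.7, 214.1], [7, 33, 127]), ([310.5, 417.8], [19, 5, 53])]
w6t [([109.2, 66.0], [14, 7, 48]), ([58.0, 165.1], [6, 17, 35]), ([503.2, 177.8], [6, 29, 116]), ([75.8, 185.2], [5, 25, 62]), ([89.6, 192.8], [22, 28, 143]), ([97.4, 182.9], [14, 5, 28]), ([164.8, 191.6], [10, 10, 77]), ([178.1, 192.4], [7, 13, 55]), ([506.7, 213.9], [6, 33, 125]), ([91.4, 204.0], [10, 5, 30])]
w7t [([109.2, 66.0], [14, 7, 49]), ([4.6, 125.7], [15, 26, 172]), ([31.5, 148.2], [7, 19, 35]), ([3.0, 146.9], [8, 13, 72]), ([63.3, 176.5], [14, 31, 143]), ([55.0, 174.5], [5, 24, 60]), ([503.3, 177.7], [6, 29, 112]), ([75.8, 188.5], [18, 19, 96]), ([164.6, 191.7], [10, 10, 82]), ([178.5, 192.6], [7, 13, 64]), ([506.7, 214.1], [6, 33, 126])]
w8t [([109.0, 65.9], [14, 7, 44]), ([48.5, 134.5], [13, 5, 43]), ([503.3, 177.7], [6, 29, 114]), ([164.7, 191.6], [10, 10, 79]), ([178.5, 192.6], [7, 13, 60]), ([28.3, 193.4], [15, 4, 32]), ([506.6, 214.0], [6, 33, 130])]
side0 [([555.0, 114.7], [9, 
[... 2759 characters left out ...]
8 148 144 143 160 123 136 139 156 128 139 141 144 141 148 157 143 140
  138 145 144 146 140 126 118 116 124 126 123 118 131 109 122 154]
 [138 146 146 156 139 155 136 138 155 156 130 144 137 140 149 144 151 142
  147 144 151 135 144 132 115 123 131 127 100 135 120 103 140 126]
 [137 143 165 145 135 156 169 145 159 136 148 142 152 150 154 135 147 141
  138 140 148 142 150 130 115 121 131 127 124 135 104 137 129 135]]
64 -75 [185.6 192.1]
64 -47 [175.4 191.9]
64 -19 [165.3 191.7]
92 -75 [185.  182.6]
92 -47 [174.8 182.4]
92 -19 [164.5 182.1]
120 -75 [184.4 172.9]
120 -47 [174.1 172.7]
120 -19 [163.7 172.4]
wall [181.89186058 216.71662613] [180.65849163 198.28019087] [191.83838938 194.99567506]
```

The top-view blob at (178,192) has an extra lower-right bulge (rows 195-199, columns 178-180). That is the third ball, wedged behind the second, and the positions match the predicted bin corner (165.3,191.7). All three are in and still. I'll carry the scoop back to the free spot.

drive_tool --moves '[{"jaw": 1, "offset": [-0.3, -0.05, 0], "turn": 0}, {"jaw": 1, "offset": [-0.6, -0.15, 0], "turn": 0}, {"jaw": 1, "offset": [-0.8, -0.2, 0], "turn": 0}, {"jaw": 1, "offset": [-0.8, -0.2, 0], "turn": 0}, {"jaw": 1, "offset": [-0.8, -0.2, 0], "turn": 0}, {"jaw": 1, "offset": [-0.8, -0.2, 0], "turn": 0}, {"jaw": 1, "offset": [-0.8, -0.2, 0], "turn": 0}, {"jaw": 1, "offset": [-0.8, -0.2, 0], "turn": 0}, {"jaw": 1, "offset": [-0.8, -0.2, 0], "turn": 0}, {"jaw": 1, "offset": [-0.8, -0.2, 0], "turn": 0}]' --force 40

```text
time: 28.85
tool_pos: [463.3, 48.8, 324.4]
ee_rot: [[-0.079, 0.997, 0.001], [0.997, 0.079, -0.0], [-0.0, 0.001, -1.0]]
force: [-0.4, -0.8, -2.0]
opening: 73.4
grasp_force: 40.0
```

drive_tool --moves '[{"jaw": 1, "offset": [-0.8, -0.3, 0], "turn": 0}, {"jaw": 1, "offset": [-0.8, -0.3, 0], "turn": 0}, {"jaw": 1, "offset": [-0.8, -0.3, 0], "turn": 0}, {"jaw": 1, "offset": [-0.6, -0.2, 0], "turn": 0}, {"jaw": 1, "offset": [-0.3, 0, 0.2], "turn": 0}, {"jaw": 1, "offset": [0, 0, 0.6], "turn": 0}, {"jaw": 1, "offset": [0, 0, 0.8], "turn": 0}, {"jaw": 1, "offset": [0, 0, 0.8], "turn": 0}, {"jaw": 1, "offset": [0, 0, 0.5], "turn": 0}, {"jaw": 1, "offset": [0, 0, 0.2], "turn": 0}]'

```text
time: 30.1
tool_pos: [412.9, -150.5, 135.6]
ee_rot: [[-0.081, 0.997, -0.003], [0.997, 0.081, 0.003], [0.003, -0.003, -1.0]]
force: [0.4, 0.5, -1.7]
opening: 73.5
grasp_force: 40.0
```

Run:
```python
from h import *
np.set_printoptions(precision=2,suppress=True)
d=snap('side','w9s');t=snap('top','w9t');s=arm.sense();P=np.array(s['tool_pos'])+[0,0,19];print(s['tool_pos'],s['force'])
ax=np.array([-.08,.997,0]);ay=np.array([.997,.08,0])
for th in (40,50,60,70):
    c,q=np.cos(np.radians(th)),np.sin(np.radians(th))
    for x,D in (('s',d),('t',t)):
        print(th,x,*[proj(D,P+ax*(-114*c+10*q)+sg*36*ay+[0,0,-114*q-10*c]) for sg in (1,-1)])
for D,b in ((d,(100,220,150,350)),(t,(200,360,260,420))):
    m=steel(D)[b[0]:b[1],b[2]:b[3]]; n,l,st,c=cv2.connectedComponentsWithStats(m)
    for i in range(1,n):
        if st[i,4]>60: print(st[i]+[b[2],b[0],0,0,0])
```

```text
[ 413.59 -151.17  137.02] [ 0.81 -0.04 -2.29]
40 s [221.56 156.2 ] [232.41 130.03]
40 t [344.47 261.2 ] [344.81 289.42]
50 s [228.25 160.43] [238.89 134.39]
50 t [337.88 261.51] [338.12 289.43]
60 s [235.52 164.33] [245.97 138.38]
60 t [330.8  261.71] [330.96 289.4 ]
70 s [243.18 167.83] [253.45 141.9 ]
70 t [323.42 261.78] [323.48 289.32]
[259 105  18  53 384]
[150 112  28  36 708]
[303 267   7  23 111]
[396 267  24  34 670]
```

drive_tool --moves '[{"jaw": 1, "offset": [0, 0, 0.25], "turn": 0}, {"jaw": 1, "offset": [0, 0, 0.25], "turn": 0}, {"jaw": 1, "offset": [0, 0, 0.1], "turn": 0}, {"jaw": 1, "offset": [0, 0, 0], "turn": 0}]'

```text
time: 30.7
tool_pos: [413.8, -151.8, 101.5]
ee_rot: [[-0.08, 0.997, -0.001], [0.997, 0.08, 0.001], [0.001, -0.001, -1.0]]
force: [0.6, 1.0, -1.6]
opening: 73.6
grasp_force: 40.0
```

drive_tool --moves '[{"jaw": 1, "offset": [0, 0, 0.08], "turn": 0}, {"jaw": 1, "offset": [0, 0, 0.08], "turn": 0}, {"jaw": 1, "offset": [0, 0, 0], "turn": 0}]' --force 15

```text
time: 31.08
tool_pos: [413.9, -151.8, 92.1]
ee_rot: [[-0.08, 0.997, -0.001], [0.997, 0.08, 0.0], [0.001, -0.001, -1.0]]
force: [0.3, 0.5, -2.3]
opening: 73.9
grasp_force: 15.0
```

drive_tool --moves '[{"jaw": 1, "offset": [0, 0, 0.08], "turn": 0}, {"jaw": 1, "offset": [0, 0, 0], "turn": 0}]'

```text
time: 31.32
tool_pos: [413.8, -151.8, 87.3]
ee_rot: [[-0.08, 0.997, -0.001], [0.997, 0.08, 0.0], [0.0, -0.001, -1.0]]
force: [0.2, -0.3, -2.1]
opening: 73.9
grasp_force: 15.0
```

drive_tool --moves '[{"jaw": 1, "offset": [0, 0, 0.08], "turn": 0}, {"jaw": 1, "offset": [0, 0, 0], "turn": 0}]'

```text
time: 31.58
tool_pos: [413.8, -151.8, 82.4]
ee_rot: [[-0.08, 0.997, -0.001], [0.997, 0.08, 0.001], [0.001, -0.001, -1.0]]
force: [0.6, -1.3, -1.2]
opening: 74.0
grasp_force: 15.0
```

drive_tool --moves '[{"jaw": 1, "offset": [0.09, 0, 0.075], "turn": 0}, {"jaw": 1, "offset": [0.09, 0, 0.075], "turn": 0}, {"jaw": 1, "offset": [0.09, 0, 0.075], "turn": 0}, {"jaw": 1, "offset": [0, 0, 0], "turn": 0}]' --force 7

```text
time: 32.08
tool_pos: [412.5, -135.1, 68.9]
ee_rot: [[-0.081, 0.997, -0.001], [0.997, 0.081, 0.001], [0.001, -0.001, -1.0]]
force: [0.3, -0.4, -1.6]
opening: 73.4
grasp_force: 7.0
```

drive_tool --moves '[{"jaw": 1, "offset": [0.078, 0, 0.078], "turn": 0}, {"jaw": 1, "offset": [0.078, 0, 0.078], "turn": 0}, {"jaw": 1, "offset": [0.078, 0, 0.078], "turn": 0}, {"jaw": 1, "offset": [0, 0, 0], "turn": 0}]'

```text
time: 32.58
tool_pos: [411.2, -121.1, 54.7]
ee_rot: [[-0.081, 0.997, -0.001], [0.997, 0.081, 0.001], [0.001, -0.001, -1.0]]
force: [-0.7, 0.1, -1.3]
opening: 73.9
grasp_force: 7.0
```

drive_tool --moves '[{"jaw": 1, "offset": [0.067, 0, 0.1], "turn": 0}, {"jaw": 1, "offset": [0.067, 0, 0.1], "turn": 0}, {"jaw": 1, "offset": [0.067, 0, 0.1], "turn": 0}, {"jaw": 1, "offset": [0.067, 0, 0.1], "turn": 0}, {"jaw": 1, "offset": [0, 0, 0], "turn": 0}]'

```text
time: 33.2
tool_pos: [410.0, -105.2, 30.7]
ee_rot: [[-0.08, 0.997, -0.001], [0.997, 0.08, 0.001], [0.001, -0.001, -1.0]]
force: [0.0, -0.3, -1.8]
opening: 74.1
grasp_force: 7.0
```

Run:
```python
from h import *
np.set_printoptions(precision=1,suppress=True)
d=snap('side','xs');t=snap('top','xt');s=arm.sense();P=np.array(s['tool_pos'])+[0,0,19];print(s['tool_pos'],s['force'],s['opening'])
ax=np.array([-.08,.997,0]);ay=np.array([.997,.08,0])
for th in (0,20,40,57):
    c,q=np.cos(np.radians(th)),np.sin(np.radians(th))
    for x,D in (('s',d),('t',t)):
        f=lambda X,Z,sg:proj(D,P+ax*(X*c-Z*q)+sg*36*ay+[0,0,X*q+Z*c])
        print(th,x,'nose',f(-114,-10,1),f(-114,-10,-1),'bar',f(-28,63,.97),f(-28,63,-.97))
for x,D in (('s',d),('t',t)):
    h=cv2.cvtColor(np.array(D['pixels']),cv2.COLOR_RGB2HSV); 
    m=((h[...,1]<70)&(h[...,2]>90)&(h[...,2]<235)).astype(np.uint8)
    b=(90,230,180,330) if x=='s' else (200,360,250,400)
    n,l,st,c=cv2.connectedComponentsWithStats(m[b[0]:b[1],b[2]:b[3]])
    for i in range(1,n):
        if st[i,4]>80: print(x,st[i]+[b[2],b[0],0,0,0])
```

```text
[ 410.  -105.6   31. ] [ 0.5 -1.  -2.1] 73.72951795716172
0 s nose [228.1 164.1] [238.6 138.4] bar [260.9 161.4] [271.1 134.9]
0 t nose [337.7 262.2] [337.9 289.7] bar [307.6 259.4] [307.5 287.7]
20 s nose [233.6 171.7] [243.7 146.6] bar [252.9 161.3] [263.2 135.2]
20 t nose [331.9 263.4] [332.1 290. ] bar [315.  260.1] [315. 288.]
40 s nose [243.3 179.6] [253.1 154.9] bar [247.7 163. ] [257.8 137.3]
40 t nose [322.4 264.1] [322.4 290.1] bar [319.7 260.9] [319.8 288.4]
57 s nose [254.  185.8] [263.4 161.3] bar [245.7 165.7] [255.8 140.3]
57 t nose [312.1 264.5] [312.  290.1] bar [321.3 261.6] [321.3 288.6]
s [ 249   90   64   49 1219]
s [306  90  24  63 156]
s [231 146  24  26 352]
s [280 150  12  34 132]
s [264 153  14  10  92]
t [ 271  233   68   63 2381]
t [259 265  15  14 128]
t [ 250  279   56   81 2595]
t [302 296  14  17 138]
```

The nose edge in the side view (column 231, rows 146-172) matches the predicted 20° pose, so it is righting as planned.

drive_tool --moves '[{"jaw": 1, "offset": [0.065, 0, 0.07], "turn": 0}, {"jaw": 1, "offset": [0.065, 0, 0.07], "turn": 0}, {"jaw": 1, "offset": [0.05, 0, 0.07], "turn": 0}, {"jaw": 1, "offset": [0.05, 0, 0.07], "turn": 0}, {"jaw": 1, "offset": [0, 0, 0], "turn": 0}]' --force 6

```text
time: 33.92
tool_pos: [409.4, -91.8, 14.4]
ee_rot: [[-0.08, 0.997, 0.0], [0.997, 0.08, 0.0], [0.0, 0.0, -1.0]]
force: [0.6, -0.9, 0.5]
opening: 73.8
grasp_force: 6.0
```

drive_tool --moves '[{"jaw": 1, "offset": [0, 0, 0.03], "turn": 0}, {"jaw": 1, "offset": [0, 0, 0], "turn": 0}]'

```text
time: 34.17
tool_pos: [409.4, -92.0, 13.1]
ee_rot: [[-0.08, 0.997, -0.0], [0.997, 0.08, 0.0], [0.0, -0.0, -1.0]]
force: [-2.7, -0.5, 7.0]
opening: 73.7
grasp_force: 6.0
```

drive_tool --moves '[{"jaw": 0.1, "offset": [0, 0, 0], "turn": 0}, {"jaw": -1, "offset": [0, 0, 0], "turn": 0}, {"jaw": -1, "offset": [0, 0, 0], "turn": 0}, {"jaw": -1, "offset": [0, 0, 0], "turn": 0}, {"jaw": -1, "offset": [0, 0, 0], "turn": 0}]'

```text
time: 34.8
tool_pos: [409.2, -92.0, 12.6]
ee_rot: [[-0.08, 0.997, -0.0], [0.997, 0.08, 0.0], [0.0, -0.0, -1.0]]
force: [-0.3, 0.3, -0.7]
opening: 91.9
grasp_force: 0.0
```

drive_tool --moves '[{"jaw": -1, "offset": [0, 0, -0.1], "turn": 0}, {"jaw": -1, "offset": [0, 0, -0.3], "turn": 0}, {"jaw": -1, "offset": [0, 0, -0.6], "turn": 0}, {"jaw": -1, "offset": [0, 0, -0.8], "turn": 0}, {"jaw": -1, "offset": [0, 0, -0.8], "turn": 0}, {"jaw": -1, "offset": [0.6, 0, -0.6], "turn": 0}, {"jaw": -1, "offset": [0.8, 0, -0.2], "turn": 0}, {"jaw": -1, "offset": [0.8, 0, 0], "turn": 0}, {"jaw": -1, "offset": [0, 0, 0], "turn": 0}, {"jaw": -1, "offset": [0, 0, 0], "turn": 0}]'

```text
time: 36.05
tool_pos: [398.7, 39.1, 216.8]
ee_rot: [[-0.08, 0.997, 0.0], [0.997, 0.08, -0.001], [-0.001, 0.0, -1.0]]
force: [-0.1, -0.4, -0.5]
opening: 91.7
grasp_force: 0.0
```

Run:
```python
from h import *
np.set_printoptions(precision=1,suppress=True)
d=snap('side','ys');t=snap('top','yt');s=arm.sense();print(s['tool_pos'],s['force'],s['opening'])
P=np.array([409.4,-92,31]);ax=np.array([-.08,.997,0]);ay=np.array([.997,.08,0])
for x,D in (('s',d),('t',t)):
    f=lambda X,Z,sg:proj(D,P+ax*X+sg*37*ay+[0,0,Z])
    print(x,'nose',f(-114,-10,1),f(-114,-10,-1),'tail',f(17,11,1),f(17,11,-1),'bar',f(-28,63,1),f(-28,63,-1))
    m=steel(D); b=(90,230,180,330) if x=='s' else (200,360,250,400)
    n,l,st,c=cv2.connectedComponentsWithStats(m[b[0]:b[1],b[2]:b[3]])
    for i in range(1,n):
        if st[i,4]>80:
            k=np.argwhere(l==i)[:,::-1].astype(np.int32); print(x,st[i]+[b[2],b[0],0,0,0],(cv2.boxPoints(cv2.minAreaRect(k))+[b[2],b[0]]).tolist())
h=cv2.cvtColor(cv2.imread('pics/yt.png'),cv2.COLOR_BGR2HSV);m=((h[...,1]<75)&(h[...,2]>80)).astype(np.uint8)[180:205,125:195]
n,l,st,c=cv2.connectedComponentsWithStats(m)
print([(c[i]+[125,180],st[i,4]) for i in range(1,n) if st[i,4]>20])
```

```text
[398.8  38.5 216.7] [ 0.6 -0.8  0.5] 91.8825661791765
s nose [234.  169.5] [244.5 143.3] tail [285.3 182.2] [295.1 155.1] bar [266.5 167.6] [277.1 139.8]
s [235 144  31  32 625] [[233.72414016723633, 167.6896514892578], [243.58620071411133, 143.03448486328125], [270.4827575683594, 153.79310607910156], [260.6206970214844, 178.44827270507812]]
s [270 154  23  31 408] [[267.3365936279297, 178.2292709350586], [277.81951904296875, 149.7756118774414], [294.36341857910156, 155.87073516845703], [283.8804931640625, 184.32439422607422]]
t nose [331.7 262.2] [331.8 289.9] tail [283.6 260.5] [283.1 288.7] bar [301.7 259. ] [301.5 288.5]
t [285 262  14  28 349] [[285.0, 262.0], [298.0, 262.0], [298.0, 289.0], [285.0, 289.0]]
t [307 263  26  28 588] [[307.0, 263.0], [332.0, 263.0], [332.0, 290.0], [307.0, 290.0]]
[(array([164.8, 191.6]), np.int32(78)), (array([178.3, 192.5]), np.int32(57))]
```

The scoop stands where the flat pose predicts (nose and tail corners within 2 px in both views), and the gripper is clear. As a last check I'll confirm no ball is left in the scoop and look at the third-ball sliver.

Run:
```python
from h import *
def w(tag,b):
    p=np.load(f'pics/{tag}.npz')['pixels'].astype(int)[b[0]:b[1],b[2]:b[3]]
    return int(((p[...,0]>=p[...,2]+2)&(p[...,0]-p[...,2]<50)&(p.max(2)>110)).sum())
print('before',w('side0',(128,188,220,300)),w('top0',(250,310,290,345)),'after',w('ys',(138,188,228,300)),w('yt',(256,294,280,336)))
h=cv2.cvtColor(np.load('pics/yt.npz')['pixels'],cv2.COLOR_RGB2HSV)
print(h[184:203,172:184,1])
T=np.load('pics/yt.npz');c,s=np.cos(.62),np.sin(.62);o=np.array([599,289.]);ax=np.array([.9968,.08]);ay=np.array([-.08,.9968])
def fr(fx,y,fz):
    a,b=fx-50,fz+190; q=o+(a*c-b*s)*ax+y*ay; return [*q,15+a*s+b*c]
for q in ((64,-62,-170),(64,-75,-145),(66,-75,-147),(64,-60,-170)): print(q,proj(T,fr(*q)))
```

```text
before 197 291 after 63 57
[[121 125 124 121 123 126 124 124 125 117 121 119]
 [125 117 125 132 122 124 127 125 119 127 118 120]
 [127 117 121 121 126 122 118 117 114 127 121 120]
 [130 133 135 120 116 115  98  71  94  96 123 120]
 [121 119 129 123 105  62  36  25  28  74 111 120]
 [121 123 121 105  59  27  35  22  29  73 103 115]
 [129 124 115  82  40  32  30  24  14  67 110 118]
 [115 123 119  60  27  26  26  23  27  78 108 117]
 [117 125 104  63  22  28  23  31  13  82 114 120]
 [129 126 109  56  35  25  31  20  27  84 120 124]
 [141 134 117  89  35  16  31  16  23  78 117 120]
 [128 143 137 115  58  39  23  23  32  79 115 125]
 [155 133 165 135  84  44  32  26  29  79 115 119]
 [158 133 155 152 120 106  74  26  27  74 118 119]
 [142 138 155 155 144 155 112  65  36  63 106 124]
 [146 161 153 131 153 156 142  93  56  80 112 126]
 [145 152 147 148 143 148 163 138 112 109 115 124]
 [150 156 138 153 146 138 152 147 140 131 119 124]
 [152 151 142 148 142 148 156 146 146 130 117 124]]
(64, -62, -170) [180.88690375 191.99929396]
(64, -75, -145) [183.89379038 195.53825121]
(66, -75, -147) [183.98991914 194.57402421]
(64, -60, -170) [180.16034836 191.98386871]
```

```bash
python3 -c "from rig import job;print(job.hand_in())"
```

```text
the job is handed in; nothing more can be done
None
```

The job is handed in, with no verdict returned: the wide bin is open at its stop, the scoop stands upright and released on the bench, and the balls were poured into the bin, though only two are plainly visible there and I inferred the third from a partly hidden outline in its corner.

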